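Stow the microscope parts in their matching trays

ROBOT

A 6-joint arm with a two-finger parallel gripper is mounted at the origin on the work surface. World frame = base frame: x ahead of the robot, y to its left, z up, the work surface at z = 0. Lengths are in m, angles in degrees, forces in N, time in s.
With the tool pointing down it reaches from about 0.375 to 0.9 m from the base axis. Payload 3.1 kg.
Tool frame: the origin (TCP) lies on the centre line of the jaws, within the pads' length; the fingertips stand 22 mm ahead of it and the grasp point (between the pads) lies 3 mm ahead of it; z points along the fingers, y is the line along which they close (so a half turn about z gives the same grasp; the last joint's range is limited). The gripper opens to 87 mm and grips with 3 to 60 N. Pads are 19 mm wide; open, the fingers measure 117 mm over their backs; the gripper's body (75 mm by 190 mm) begins 51 mm behind the grasp point.
Start: joints at [56.236, 30.224, 82.088, -0, 67.689, -10.227], TCP at [0.25, 0.573, 0.245] pointing down, gripper open.
Joint ranges: [-176.69, 176.69], [-43.24, 126.21], [12.49, 139.97], [-82, 262], [0, 151.66], [-163.58, 163.58]. Speed limits (degrees/s): [159.86, 159.86, 180, 180, 180, 180].

INTERFACE

Orientations are given as a 3x3 rotation matrix whose columns are the frame's x, y, z axes.
In Python, from rig import * gives the robot as it stands.
- The arm moves only by the shell command python3 -m jog 'ROWS'. ROWS is text: rows parted by semicolons, each of 7 numbers parted by spaces: the shift along the tool's x, y, z in mm, then the turn, a rotation vector about the tool's x, y, z in rad, then the finger opening in mm, from 0 to 87. In form: tx ty tz ax ay az fingers; .... A call has 1 to 12 rows; each row shifts and turns the commanded pose from where the row before left it, along the tool's axes as they then stand; what a row does not reach is not made up. A row lasts 1/8 s, in which the tool goes at most 62.5 mm and 10.7 degrees, less where a joint would pass 70% of its speed; a pose out of reach is approached as far as the arm can. A call with a gripper value outside its range is refused whole. The fingers move at their own pace and stop on an object; the grip force is fixed at half the most. Time passes only in rows, so rows that do not move let the fingers close. It gives the time, the measured TCP pose, the force, the opening and the grip force at its end, in the units of the state.
- read_state(): the state, without advancing time (a new reading comes with each control period).
- capture(name): name is "scene" or "side" or "wrist"; returns a dict with "color" (384x512x3 uint8, red, green, blue), "camera_matrix" (3x3 intrinsics, pixels), "R" (3x3) and "t" (3): a world point X has camera coordinates R X + t. Camera axes: x right, y down, z forward; pixel columns grow to the right and rows downward; lengths in m; the calibration is good to about 2 mm. A picture is of the moment at which its call begins. There is no depth.
- hand_in(): hands the job in; it is judged then, once.
Trained networks look in the newest picture that a camera, given by its name, has taken for a name from the list of things; names that differ only in an ending like _2 or _b are one class to them, and where a whole thing is asked for, a point or a joint stands for the part that bears it (a point fixed in the world has none). Each returns a list of dicts, best first, with "conf" (0 to 1); they miss things now and then, are a little off and sometimes report something else, mostly with a low value. They report only what shows in the picture. A call takes as long as a camera call.
- find_in(camera, target): "at" ([x, y, z] in m, in world coordinates, good to about 4 mm: the middle of the surface that is visible of it).
- trace(camera, target): "pixels" (384x512 bool, what is visible of it).
- place_of(camera, target): "at" ([x, y, z] in m, in world coordinates, good to about 4 mm: a listed point, or the origin of a listed thing).
The state is a dict: "time_s": time; "joint_positions": joint angles; "qvel": joint speeds; "tau": joint torques, N m; "position": TCP position; "tcp_rot": TCP orientation; "force": force on the tool from outside, world axes, zero at the start; "moment": the same for the moment, N m; "opening": opening from 0.0 (shut) to 1.0 (fully open); "grasp_force": force on a finger pad.
Only numpy, scipy, OpenCV 4.12 (cv2) and the standard library are available. Lean on these libraries where they do the work, as an engineer would, in place of code of your own. Each camera call takes 0.05 s, during which the arm holds its last target. There are 200 camera calls.

TASK

Put the four loose microscope parts away: set each one down gently, upright and flat, inside the storage tray made to its outline (the objective in the small round tray, the eyepiece in the large round tray, the filter cube in the square tray, the slider in the long tray). Do not drop any part, and leave the small oil bottle and the glass vial standing where they are.

Things in the scene. Friction and masses are not known exactly. Their poses are not given: they have to be found in the camera images.
- objective: Microscope objective, a steel cylinder standing on end with a black band and a narrower nose on top: diameter 26 mm up to 40 mm high, nose 16 mm wide, 54 mm tall overall, about 0.11 kg. Origin at the centre of its underside, z up. Round: its yaw does not matter.
- eyepiece: Eyepiece, a stout black cylinder standing on end with a lens in its top: diameter 44 mm up to 34 mm high, tapering to 38 mm at the top, 44 mm tall, about 0.12 kg. Origin at the centre of its underside, z up. Round: its yaw does not matter.
- filter_cube: Filter cube, a black block 44 x 44 mm and 40 mm tall with a round window in its top, about 0.13 kg. Origin at the centre of its underside, x and y square to its sides, z up.
- slider: Slider, an aluminium bar with two round windows in its top, lying flat: 90 mm long (x), 26 mm wide (y), 22 mm tall (z), about 0.10 kg. Origin at the centre of its underside.
- objective_tray: Small round tray, outside diameter 58 mm, recess diameter 42 mm; home of the objective. Fixed to the table. White plastic with a thin black liner on the floor of the recess; floor 3 mm above the table, rim 8 mm high and 8 mm thick. Origin at the centre of its underside (table height), z up. 
- eyepiece_tray: Large round tray, outside diameter 76 mm, recess diameter 60 mm; home of the eyepiece. Fixed to the table. White plastic with a thin black liner on the floor of the recess; floor 3 mm above the table, rim 8 mm high and 8 mm thick. Origin at the centre of its underside (table height), z up. 
- cube_tray: Square tray, outside 76 x 76 mm, recess 60 x 60 mm; home of the filter cube. Fixed to the table. White plastic with a thin black liner on the floor of the recess; floor 3 mm above the table, rim 8 mm high and 8 mm thick. Origin at the centre of its underside (table height), z up. x and y square to its sides; the cube fits in any of its four quarter turns.
- slider_tray: Long tray, outside 120 mm (x) by 56 mm (y), recess 104 x 40 mm; home of the slider. Fixed to the table. White plastic with a thin black liner on the floor of the recess; floor 3 mm above the table, rim 8 mm high and 8 mm thick. Origin at the centre of its underside (table height), z up. The slider lies along its x, either way round.
- oil_bottle: Small amber oil bottle with a white cap, loose, diameter 25 mm, 50 mm tall, standing among the parts and trays: leave it standing in its place. Origin at the centre of its underside. Nothing else among the parts and trays is in the way but a fixed clear cover-slip box, 24 mm square and only 10 mm high, in their midst at about x = 0.545, y = 0.
- vial: Small clear glass vial with a white cap, loose, diameter 22 mm, 44 mm tall, standing among the parts and trays: leave it standing in its place. Origin at the centre of its underside.

How it is judged (in metres and radians):
At the end, for the whole second after the job is handed in: Each part rests inside its own tray: its centre within 13 mm of the tray's centre (horizontally), its underside on the tray's floor (1 to 6 mm above the table), upright within 0.12 rad, the slider along the tray's length within 0.25 rad; all four released and at rest (horizontal distance between objective and objective_tray below 0.013 m and z of objective in the frame of objective_tray between 0.001 and 0.006 m and angle between each of objective, eyepiece, filter_cube, slider's own z axis and vertical below 0.12 rad and linear speed of each of objective, eyepiece, filter_cube, slider below 0.02 m/s and angular speed of each of objective, eyepiece, filter_cube, slider below 0.3 rad/s and horizontal distance between eyepiece and eyepiece_tray below 0.013 m and z of eyepiece in the frame of eyepiece_tray between 0.001 and 0.006 m and horizontal distance between filter_cube and cube_tray below 0.013 m and z of filter_cube in the frame of cube_tray between 0.001 and 0.006 m and horizontal distance between slider and slider_tray below 0.013 m and z of slider in the frame of slider_tray between 0.001 and 0.006 m and angle between the x axis of slider and the x axis of slider_tray, either way round below 0.25 rad); the robot touches nothing.
It fails at once if a part is dropped: in the air, touching nothing, with its underside more than 30 mm above the table ((height (world z) of objective above 0.03 m and contact force between objective and anything else below 0.01 N) or (height (world z) of eyepiece above 0.03 m and contact force between eyepiece and anything else below 0.01 N) or (height (world z) of filter_cube above 0.03 m and contact force between filter_cube and anything else below 0.01 N) or (height (world z) of slider above 0.03 m and contact force between slider and anything else below 0.01 N)).
It fails at once if the oil bottle is pushed more than 25 mm or knocked over (distance of oil_bottle from where it was at the start of the episode above 0.025 m or angle between oil_bottle's own z axis and vertical above 0.5 rad).
It fails at once if the glass vial is pushed more than 25 mm or knocked over (distance of vial from where it was at the start of the episode above 0.025 m or angle between vial's own z axis and vertical above 0.5 rad).
It also fails if it takes over 102 s, if anything falls off the work surface, if the arm or the gripper's body presses on something with over 40 N, if the wrist force passes 120 N, or if a joint passes its speed limit or range.

## Working session

There is one attempt and no reset: what is moved stays moved. The work goes in short steps, Python scripts to look and compute and a shell command to move; the robot and the scene stay as the last step left them, time stands still between calls to the robot, and variables do not carry over. Pictures are saved under pics/ and viewed, at most 14 in all, crops included, and the job is handed in when it is done.

```bash
ls; mkdir -p pics
cat > h.py <<'E'
from rig import *
import numpy as np, cv2
def snap(cam,fn=None):
    c=capture(cam)
    if fn: cv2.imwrite('pics/'+fn,cv2.cvtColor(c['color'],cv2.COLOR_RGB2BGR))
    return c
def toplane(c,uv,z):
    K=c['camera_matrix'];R=np.array(c['R']);t=np.array(c['t'])
    uv=np.atleast_2d(np.array(uv,float))
    d=(R.T@np.linalg.inv(K)@np.c_[uv,np.ones(len(uv))].T).T
    o=-R.T@t
    return o+d*((z-o[2])/d[:,2])[:,None]
E
python3 - <<'E'
from h import *
np.set_printoptions(precision=4,suppress=True)
s=read_state();print(s['time_s'],s['position'],np.array(s['tcp_rot']))
for cam in ('scene','side'):
    c=snap(cam,cam+'1.png'); print(cam,-np.array(c['R']).T@c['t'])
    for n in 'objective eyepiece filter_cube slider objective_tray eyepiece_tray cube_tray slider_tray oil_bottle vial'.split():
        r=place_of(cam,n); print(n,[(np.round(q['at'],4),round(q['conf'],2)) for q in r[:2]])
E
```

```text
pics
0.0 [0.2492 0.5724 0.2436] [[-0.9168  0.3994 -0.0012]
 [ 0.3994  0.9168 -0.0018]
 [ 0.0004 -0.0021 -1.    ]]
scene [ 1.0889 -0.0955  0.6462]
objective [(array([ 0.6128,  0.2647, -0.0004]), 0.6)]
eyepiece [(array([ 0.4653, -0.2846, -0.0012]), 0.94)]
filter_cube [(array([ 0.4504,  0.0995, -0.003 ]), 0.57)]
slider [(array([ 0.6435, -0.0884, -0.003 ]), 0.61)]
objective_tray []
eyepiece_tray [(array([ 0.639 ,  0.11  , -0.0031]), 0.77)]
cube_tray [(array([ 0.4443,  0.2697, -0.001 ]), 0.89)]
slider_tray [(array([ 0.4702, -0.0714, -0.0006]), 0.77)]
oil_bottle [(array([ 0.547 ,  0.1839, -0.0051]), 0.65), (array([ 0.6406,  0.1061, -0.0029]), 0.29)]
vial [(array([0.6376, 0.1078, 0.    ]), 0.72), (array([ 0.5541, -0.1763, -0.0014]), 0.69)]
side [0.5239 0.5959 0.4979]
objective [(array([0.6125, 0.263 , 0.0002]), 0.8)]
eyepiece [(array([ 0.4679, -0.2789, -0.0033]), 0.84), (array([ 0.4527,  0.0967, -0.0017]), 0.33)]
filter_cube [(array([ 0.4527,  0.1026, -0.0003]), 0.83), (array([ 0.6439, -0.0896, -0.0019]), 0.74)]
slider [(array([ 0.6457, -0.0859, -0.0021]), 0.61)]
objective_tray [(array([ 0.6478, -0.2607,  0.0049]), 0.51)]
eyepiece_tray [(array([0.6397, 0.1092, 0.0018]), 0.81)]
cube_tray [(array([0.4467, 0.2748, 0.0019]), 0.67), (array([0.6409, 0.109 , 0.0021]), 0.22)]
slider_tray [(array([ 0.473 , -0.0725,  0.0011]), 0.76), (array([ 0.641 , -0.0893, -0.0011]), 0.4)]
oil_bottle [(array([0.5478, 0.184 , 0.0004]), 0.58)]
vial [(array([ 0.5514, -0.1737, -0.001 ]), 0.43)]
```

View pics/scene1.png

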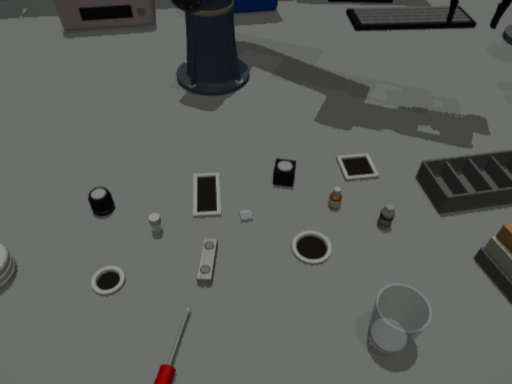

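View pics/side1.png

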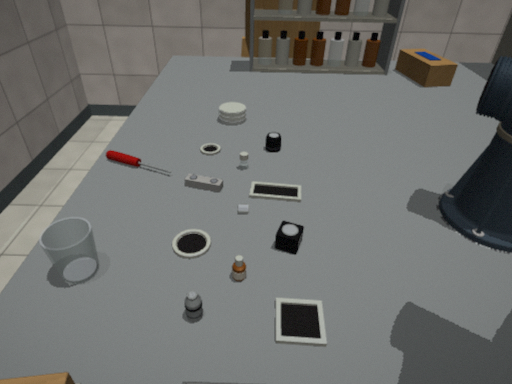

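Both pictures agree with the network positions: in the scene view the cube is at (285,172), slider at (207,260), objective at (387,216), eyepiece at (101,200), and the trays, bottle and vial match too. Next I fit the silhouettes to refine positions and yaws.

```bash
cat > fit.py <<'E'
from h import *
from scipy.optimize import minimize
a=np.linspace(0,2*np.pi,48,endpoint=False)
cyl=lambda L:np.vstack([np.c_[r*np.cos(a),r*np.sin(a),0*a+z] for r,z in L])
box=lambda x,y,h:np.array([[i*x/2,j*y/2,z] for i in(-1,1) for j in(-1,1) for z in(0,h)])
M=dict(objective=cyl([(.013,0),(.013,.04),(.008,.04),(.008,.054)]),eyepiece=cyl([(.022,0),(.022,.034),(.019,.044)]),
 filter_cube=box(.044,.044,.04),slider=box(.09,.026,.022),objective_tray=cyl([(.029,0),(.029,.008)]),
 eyepiece_tray=cyl([(.038,0),(.038,.008)]),cube_tray=box(.076,.076,.008),slider_tray=box(.12,.056,.008))
S=8
def sil(c,P):
    q=(np.array(c['R'])@P.T).T+c['t'];q=q@np.array(c['camera_matrix']).T;uv=q[:,:2]/q[:,2:]
    h=cv2.convexHull((uv*256).round().astype(np.int32))
    m=np.zeros((384,512),np.uint8);cv2.fillConvexPoly(m,h,1,shift=8,lineType=cv2.LINE_8);return m>0
def silf(c,P): # antialiased
    q=(np.array(c['R'])@P.T).T+c['t'];q=q@np.array(c['camera_matrix']).T;uv=q[:,:2]/q[:,2:]
    h=cv2.convexHull((uv*256).round().astype(np.int32))
    m=np.zeros((384,512),np.uint8);cv2.fillConvexPoly(m,h,255,shift=8,lineType=cv2.LINE_AA);return m/255.
def fit(n,obs,x0,yaws):
    best=None
    def cost(p):
        cs,sn=np.cos(p[2]),np.sin(p[2]);P=M[n]@np.array([[cs,sn,0],[-sn,cs,0],[0,0,1]])+[p[0],p[1],0]
        s=0
        for c,m in obs:
            f=silf(c,P);s+=1-np.minimum(f,m).sum()/np.maximum(f,m).sum()
        return s/len(obs)
    for y in yaws:
        r=minimize(cost,[x0[0],x0[1],y],method='Nelder-Mead',options=dict(initial_simplex=[[x0[0],x0[1],y],[x0[0]+.006,x0[1],y],[x0[0],x0[1]+.006,y],[x0[0],x0[1],y+.2]],xatol=1e-4,fatol=1e-4))
        if best is None or r.fun<best.fun: best=r
    return best
E
cat > t1.py <<'E'
from fit import *
G=dict(objective=(.6126,.264),eyepiece=(.4665,-.282),filter_cube=(.4515,.101),slider=(.6445,-.087),objective_tray=(.648,-.261),eyepiece_tray=(.6395,.1095),cube_tray=(.4455,.272),slider_tray=(.4715,-.072))
C={k:capture(k) for k in('scene','side')}
for n,g in G.items():
    obs=[]
    for k,c in C.items():
        for r in trace(k,n):
            m=r['pixels'].astype(float)
            u=np.array([m.nonzero()[1].mean(),m.nonzero()[0].mean()])
            w=toplane(c,u,.01)[0]
            if np.hypot(w[0]-g[0],w[1]-g[1])<.04: obs.append((c,m));break
    ys=[0] if n.startswith(('obj','eye')) else np.arange(0,np.pi,.4)
    for o in ([obs]+([[q] for q in obs] if len(obs)>1 else [])):
        r=fit(n,o,g,ys);print(n,len(o),r.x[:2].round(4),np.degrees(r.x[2]).round(1),round(r.fun,3))
E
python3 t1.py
```

```text
objective 2 [0.6131 0.2678] 0.6 0.192
objective 1 [0.6117 0.2675] 2.8 0.257
objective 1 [0.6133 0.2679] 8.7 0.122
eyepiece 1 [ 0.4731 -0.2822] -2.3 0.231
filter_cube 2 [0.4512 0.1014] 71.0 0.129
filter_cube 1 [0.4496 0.101 ] 161.1 0.13
filter_cube 1 [0.4517 0.1032] 72.9 0.114
slider 1 [ 0.6419 -0.0871] 167.5 0.158
objective_tray 2 [ 0.649  -0.2635] 13.5 0.271
objective_tray 1 [ 0.6463 -0.2631] 11.1 0.192
objective_tray 1 [ 0.6483 -0.2632] 8.6 0.347
eyepiece_tray 2 [0.6437 0.1101] -2.1 0.083
eyepiece_tray 1 [0.6423 0.1086] 8.9 0.08
eyepiece_tray 1 [0.6436 0.1117] -3.0 0.062
cube_tray 2 [0.4452 0.2729] 88.1 0.064
cube_tray 1 [0.4448 0.272 ] 177.8 0.056
cube_tray 1 [0.4459 0.2736] -2.8 0.06
slider_tray 2 [ 0.4707 -0.0698] 175.3 0.149
slider_tray 1 [ 0.4699 -0.0722] 175.1 0.113
slider_tray 1 [ 0.4722 -0.0677] 179.1 0.148
```

```bash
cat > to.py <<'E'
from h import *
import sys
# to.py x y z [tool-y yaw deg]
def to(x,y,z,yaw=None):
    s=read_state();p=np.array(s['position']);R=np.array(s['tcp_rot'])
    cur=np.degrees(np.arctan2(R[1,1],R[0,1]))
    print('t',round(s['time_s'],2),'pos',p.round(4),'yaw',cur.round(2),'tilt',R[:2,2].round(4),'j',np.round(s['joint_positions'],1),'F',np.round(s['force'],1),'open',round(s['opening']*87,1),'gf',round(float(np.max(s['grasp_force'])),1))
    print('shift mm',(R.T@(np.array([x,y,z])-p)*1000).round(1))
    if yaw is not None:
        d=(yaw-cur+90)%180-90; print('az rad',(-np.radians(d)).round(4), 'deg',d.round(1))
if __name__=='__main__': to(*map(float,sys.argv[1:]))
E
python3 -m jog '-45.5 -13.5 8.4 0 0 0 87;-45.5 -13.5 8.4 0 0 0 87;-45.5 -13.5 8.4 0 0 0 87;-45.5 -13.5 8.4 0 0 0 87;-45.5 -13.5 8.4 0 0 0 87;-45.5 -13.5 8.4 0 0 0 87;-45.5 -13.5 8.4 0 0 0 87;-45.5 -13.5 8.4 0 0 0 87;-45.5 -13.5 8.4 0 0 0 87;-45.5 -13.5 8.4 0 0 0 87;0 0 0 0 0 0 60;0 0 0 0 0 0 60'
cat > w.py <<'E'
import sys
from fit import *
c=snap('wrist',sys.argv[1])
print('cam',(-np.array(c['R']).T@c['t']).round(3))
for n in sys.argv[2:]:
    for q in place_of('wrist',n)[:1]: print(n,'place',np.round(q['at'],4),round(q['conf'],2)); g=q['at']
    for r in trace('wrist',n)[:1]:
        m=r['pixels'].astype(float);ys,xs=m.nonzero();print('bbox',xs.min(),xs.max(),ys.min(),ys.max(),'conf',round(r['conf'],2))
        u=toplane(c,[xs.mean(),ys.mean()],.01)[0]
        if n in M:
            f=fit(n,[(c,m)],u,[0] if n.startswith(('obj','eye')) else np.arange(0,np.pi,.4));print('fit',f.x[:2].round(4),np.degrees(f.x[2]).round(1)%180,round(f.fun,3))
E
python3 w.py w1.png objective; python3 to.py .613 .267 .03
```

```text
time_s: 3.5
position: [0.6123, 0.2675, 0.1603]
tcp_rot: [[-0.917, 0.4, -0.001], [0.4, 0.917, 0.0], [0.001, -0.0, -1.0]]
force: [-0.2, -0.8, 0.2]
opening: 0.854
grasp_force: 0.0
cam [0.54  0.299 0.301]
objective place [ 6.181e-01  2.639e-01 -6.000e-04] 0.91
bbox 240 267 180 212 conf 0.63
fit [0.6105 0.2663] 15.4 0.174
t 3.65 pos [0.6117 0.2686 0.1608] yaw 66.55 tilt [-0.0004  0.0002] j [ 14.1  38.9  79.6   0.   61.5 -52.4] F [ 0.3 -0.6 -0.1] open 64.1 gf 0.0
shift mm [ -1.9  -1.  130.8]
```

View pics/w1.png

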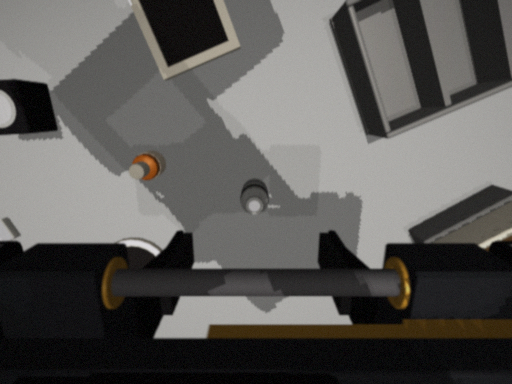

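The objective sits at about (254,197), centred between the fingers (165–345), and the bottle is clear at (147,167). Next I descend and grip.

```bash
python3 -m jog '-1 -1 30 0 0 0 60;0 0 30 0 0 0 60;0 0 30 0 0 0 60;0 0 25 0 0 0 60;0 0 14 0 0 0 60;0 0 0 0 0 0 60;0 0 0 0 0 0 0;0 0 0 0 0 0 0;0 0 0 0 0 0 0;0 0 0 0 0 0 0;0 0 0 0 0 0 0;0 0 0 0 0 0 0'; python3 to.py .648 -.263 .12
```

```text
time_s: 5.15
position: [0.6134, 0.2661, 0.0319]
tcp_rot: [[-0.917, 0.399, 0.0], [0.399, 0.917, -0.0], [-0.0, 0.0, -1.0]]
force: [-0.5, 0.3, 2.5]
opening: 0.291
grasp_force: 30.0
t 5.15 pos [0.6134 0.2661 0.0319] yaw 66.46 tilt [ 0.0003 -0.0001] j [ 13.9  48.9  82.8  -0.   48.3 -52.6] F [-0.5  0.3  2.5] open 25.3 gf 30.0
shift mm [-243.  -471.3  -88.1]
```

```bash
python3 -m jog '0 0 -10 0 0 0 0;0 0 -25 0 0 0 0;0 0 -30 0 0 0 0;0 0 -23 0 0 0 0;-10 -20 0 0 0 0 0;-20 -40 0 0 0 0 0;-20 -40 0 0 0 0 0;-20 -40 0 0 0 0 0;-20 -40 0 0 0 0 0;-20 -40 0 0 0 0 0;-20 -40 0 0 0 0 0;-20 -40 0 0 0 0 0' && python3 -m jog '-20 -40 0 0 0 0 0;-20 -40 0 0 0 0 0;-20 -40 0 0 0 0 0;-20 -35 0 0 0 0 0;-10 -20 0 0 0 0 0;0 0 0 0 0 0 0;0 0 0 0 0 0 0'
python3 w.py w2.png objective_tray; python3 to.py .648 -.263 .036
```

```text
time_s: 6.65
position: [0.6294, -0.0713, 0.1181]
tcp_rot: [[-0.916, 0.4, -0.003], [0.4, 0.916, 0.0], [0.003, -0.001, -1.0]]
force: [1.0, 1.0, -1.4]
opening: 0.288
grasp_force: 30.0
time_s: 7.52
position: [0.6428, -0.2634, 0.1189]
tcp_rot: [[-0.917, 0.399, -0.002], [0.399, 0.917, 0.002], [0.003, 0.001, -1.0]]
force: [0.3, -0.3, -1.4]
opening: 0.289
grasp_force: 30.0
cam [ 0.571 -0.233  0.259]
objective_tray place [ 0.6528 -0.2622  0.0014] 0.81
bbox 226 291 177 232 conf 0.61
fit [ 0.6479 -0.2627] 4.2 0.203
t 7.67 pos [ 0.6436 -0.2631  0.1195] yaw 66.58 tilt [-0.0008  0.0008] j [-31.4  43.7  76.6   0.   59.7 -98. ] F [ 0.2  0.2 -1.8] open 25.1 gf 30.0
shift mm [-4.1  1.9 83.5]
```

View pics/w2.png

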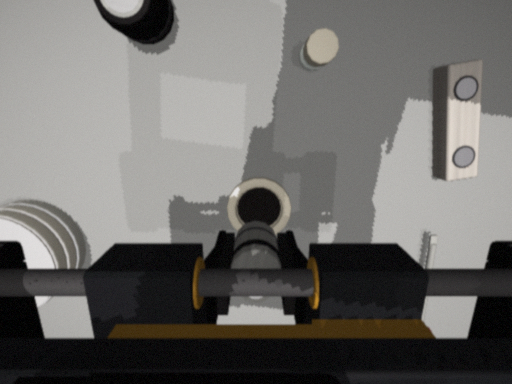

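The tray ring is at (259,207), just ahead of the held objective; the slider is at right (460,120) and the vial at (320,48). I lower here.

```bash
python3 -m jog '-5 1.5 10 0 0 0 0;0 0 20 0 0 0 0;0 0 20 0 0 0 0;0 0 18 0 0 0 0;0 0 10 0 0 0 0;0 0 4 0 0 0 0;0 0 0 0 0 0 0;0 0 0 0 0 0 0'; python3 to.py .649 -.263 .035
```

```text
time_s: 8.68
position: [0.6494, -0.2661, 0.0384]
tcp_rot: [[-0.917, 0.399, 0.001], [0.399, 0.917, -0.001], [-0.002, -0.0, -1.0]]
force: [0.1, 0.5, -1.2]
opening: 0.289
grasp_force: 30.0
t 8.68 pos [ 0.6494 -0.2661  0.0384] yaw 66.46 tilt [ 0.0015 -0.0009] j [-31.4  50.1  77.4  -0.   52.4 -97.8] F [ 0.1  0.5 -1.2] open 25.1 gf 30.0
shift mm [1.6 2.7 3.4]
```

```bash
python3 -m jog '0.5 2 0 0 0 0 0;0 0 1 0 0 0 0;0 0 1 0 0 0 0;0 0 0.7 0 0 0 0;0 0 0.5 0 0 0 0;0 0 0 0 0 0 0;0 0 0 0 0 0 0'
```

```text
time_s: 9.55
position: [0.6492, -0.2637, 0.0349]
tcp_rot: [[-0.917, 0.399, 0.0], [0.399, 0.917, -0.0], [-0.0, -0.0, -1.0]]
force: [-1.0, 1.6, 5.2]
opening: 0.293
grasp_force: 30.0
```

```bash
python3 -m jog '0 0 0 0 0 0 70;0 0 0 0 0 0 70;0 0 0 0 0 0 70;0 0 0 0 0 0 70;0 0 -10 0 0 0 70;0 0 -30 0 0 0 70;0 0 -40 0 0 0 87;0 0 -40 0 0 0 87;0 0 0 0 0 0 87'; python3 to.py .469 -.282 .16
```

```text
time_s: 10.68
position: [0.6518, -0.2652, 0.1597]
tcp_rot: [[-0.917, 0.399, 0.009], [0.399, 0.917, -0.005], [-0.01, -0.001, -1.0]]
force: [0.3, 1.1, 0.4]
opening: 0.985
grasp_force: 0.0
t 10.68 pos [ 0.6518 -0.2652  0.1597] yaw 66.47 tilt [ 0.0086 -0.0052] j [-31.2  41.3  74.3   0.   63.8 -97.7] F [0.3 1.1 0.4] open 85.7 gf 0.0
shift mm [160.9 -88.4  -1.8]
```

```bash
python3 -m jog '20 -11 0 0 0 0 87;38 -21 0 0 0 0 87;42 -23 0 0 0 0 87;40 -22 0 0 0 0 87;21 -11 0 0 0 0 87;0 0 0 0 0 0 87;0 0 0 0 0 0 87'; python3 w.py w3.png eyepiece objective; python3 to.py .469 -.282 .03
```

```text
time_s: 11.55
position: [0.4674, -0.2804, 0.1543]
tcp_rot: [[-0.917, 0.399, 0.001], [0.399, 0.917, -0.001], [-0.001, -0.0, -1.0]]
force: [-0.2, -0.0, 0.4]
opening: 0.999
grasp_force: 0.0
cam [ 0.395 -0.249  0.294]
eyepiece place [ 0.4703 -0.2826 -0.0026] 0.64
objective place [ 0.6531 -0.2667  0.002 ] 0.44
bbox 322 341 314 323 conf 0.65
fit [ 0.6151 -0.2632] 19.2 0.854
t 11.8 pos [ 0.4672 -0.28    0.1542] yaw 66.52 tilt [ 0.0003 -0.0002] j [ -42.7   31.3   98.6    0.    50.1 -109.2] F [-0.3 -0.3  0.5] open 86.8 gf 0.0
shift mm [ -2.4  -1.1 124.2]
```

View pics/w3.png

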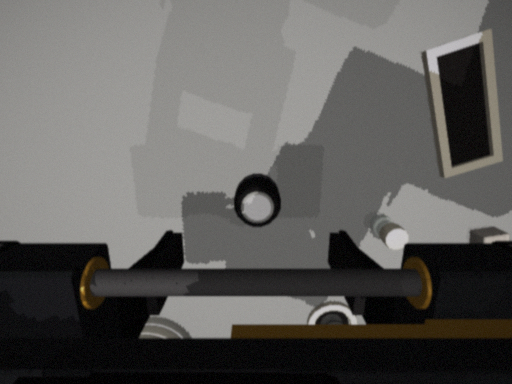

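The eyepiece is at (257,200), centred between the fingers; the objective stands in its tray at (332,320).

```bash
python3 -m jog '-2.5 -1 30 0 0 0 87;0 0 30 0 0 0 87;0 0 30 0 0 0 87;0 0 22 0 0 0 87;0 0 10.5 0 0 0 87;0 0 0 0 0 0 87;0 0 0 0 0 0 0;0 0 0 0 0 0 0;0 0 0 0 0 0 0;0 0 0 0 0 0 0;0 0 0 0 0 0 0;0 0 0 0 0 0 0'; python3 to.py .6425 .11 .12
```

```text
time_s: 13.3
position: [0.4683, -0.2819, 0.032]
tcp_rot: [[-0.917, 0.399, -0.0], [0.399, 0.917, 0.0], [0.0, 0.0, -1.0]]
force: [-0.7, 0.5, 2.3]
opening: 0.494
grasp_force: 30.0
t 13.3 pos [ 0.4683 -0.2819  0.032 ] yaw 66.46 tilt [-0.      0.0002] j [ -42.8   43.4  101.6    0.    35.  -109.2] F [-0.7  0.5  2.3] open 43.0 gf 30.0
shift mm [ -3.2 428.8 -88. ]
```

```bash
python3 -m jog '0 0 -10 0 0 0 0;0 0 -25 0 0 0 0;0 0 -30 0 0 0 0;0 0 -23 0 0 0 0;0 20 0 0 0 0 0;0 40 0 0 0 0 0;0 42 0 0 0 0 0;0 42 0 0 0 0 0;0 42 0 0 0 0 0;0 42 0 0 0 0 0;0 42 0 0 0 0 0;0 42 0 0 0 0 0' && python3 -m jog '-1 42 0 0 0 0 0;-1 38 0 0 0 0 0;-1 25 0 0 0 0 0;0 12 0 0 0 0 0;0 0 0 0 0 0 0;0 0 0 0 0 0 0'
python3 w.py w4.png eyepiece_tray; python3 to.py .6425 .11 .038
```

```text
time_s: 14.8
position: [0.5921, 0.007, 0.1185]
tcp_rot: [[-0.917, 0.399, -0.003], [0.399, 0.917, 0.001], [0.003, -0.0, -1.0]]
force: [0.6, 0.1, -0.0]
opening: 0.498
grasp_force: 30.0
time_s: 15.55
position: [0.6416, 0.1094, 0.1194]
tcp_rot: [[-0.917, 0.4, -0.002], [0.4, 0.917, -0.0], [0.001, -0.001, -1.0]]
force: [0.0, -0.5, -0.3]
opening: 0.497
grasp_force: 30.0
cam [0.57  0.141 0.26 ]
eyepiece_tray place [ 6.428e-01  1.089e-01 -2.000e-04] 0.72
bbox 213 296 161 227 conf 0.9
fit [0.6419 0.1083] 164.2 0.308
t 15.7 pos [0.6421 0.1091 0.1199] yaw 66.38 tilt [-0.0005 -0.0001] j [ -0.2  40.8  83.8  -0.   55.5 -66.5] F [-0.2  0.5 -0.6] open 43.0 gf 30.0
shift mm [-0.1  1.  81.9]
```

View pics/w4.png

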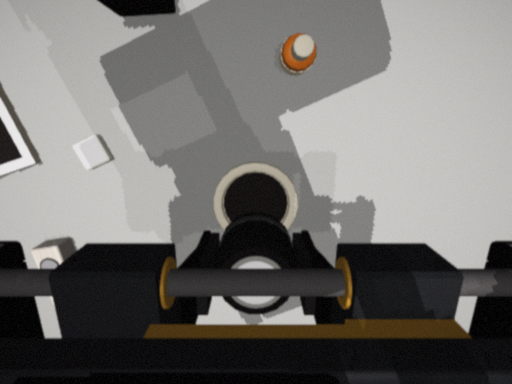

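The tray ring is centred at (256,203), lined up with the held eyepiece. Next I lower it.

```bash
python3 -m jog '0 0 10 0 0 0 0;0 0.5 20 0 0 0 0;0 0 20 0 0 0 0;0 0 18 0 0 0 0;0 0 10 0 0 0 0;0 0 3 0 0 0 0;0 0 0 0 0 0 0;0 0 1 0 0 0 0;0 0 1 0 0 0 0;0 0 0 0 0 0 0'; python3 to.py .6425 .109 .035
```

```text
time_s: 16.95
position: [0.6427, 0.1106, 0.0372]
tcp_rot: [[-0.917, 0.399, 0.001], [0.399, 0.917, -0.0], [-0.0, 0.0, -1.0]]
force: [0.2, 0.2, -1.2]
opening: 0.493
grasp_force: 30.0
t 16.95 pos [0.6427 0.1106 0.0372] yaw 66.46 tilt [ 0.0005 -0.    ] j [ -0.   47.5  85.5  -0.   47.  -66.5] F [ 0.2  0.2 -1.2] open 42.9 gf 30.0
shift mm [-0.4 -1.5  2.2]
```

```bash
python3 -m jog '0 -1 1 0 0 0 0;0 0 0.7 0 0 0 0;0 0 0.5 0 0 0 0;0 0 0 0 0 0 0;0 0 0 0 0 0 0'
```

```text
time_s: 17.58
position: [0.6422, 0.1096, 0.035]
tcp_rot: [[-0.917, 0.399, -0.0], [0.399, 0.917, -0.0], [-0.0, -0.0, -1.0]]
force: [-1.4, -1.2, 4.1]
opening: 0.498
grasp_force: 30.0
```

```bash
python3 -m jog '0 0 0 0 0 0 87;0 0 0 0 0 0 87;0 0 0 0 0 0 87;0 0 0 0 0 0 87;0 0 -10 0 0 0 87;0 0 -30 0 0 0 87;0 0 -40 0 0 0 87;0 0 -40 0 0 0 87;0 0 0 0 0 0 87'; python3 to.py .642 -.087 .16 77.5
```

```text
time_s: 18.7
position: [0.645, 0.1098, 0.1595]
tcp_rot: [[-0.917, 0.399, 0.009], [0.399, 0.917, 0.0], [-0.009, 0.004, -1.0]]
force: [1.2, -0.9, -0.5]
opening: 1.002
grasp_force: 0.0
t 18.7 pos [0.645  0.1098 0.1595] yaw 66.47 tilt [0.0094 0.    ] j [ -0.1  37.9  82.3   0.   59.3 -66.6] F [ 1.2 -0.9 -0.5] open 87.1 gf 0.0
shift mm [ -75.8 -181.6   -0.5]
az rad -0.1925 deg 11.0
```

```bash
python3 -m jog '-8 -20 0 0 0 0 87;-16 -39 0 0 0 0 87;-17 -41 0 0 0 0 87;-17 -41 0 0 0 0 87;-12 -28 0 0 0 0 87;-5 -12 0 0 0 0 87;0 0 0 0 0 -0.1 87;0 0 0 0 0 -0.09 87;0 0 0 0 0 0 87;0 0 0 0 0 0 87'; python3 w.py w5.png slider eyepiece; python3 to.py .642 -.087 .16
```

```text
time_s: 19.95
position: [0.6382, -0.0859, 0.1541]
tcp_rot: [[-0.976, 0.22, -0.001], [0.22, 0.976, 0.0], [0.001, 0.0, -1.0]]
force: [0.0, 0.1, -0.1]
opening: 0.999
grasp_force: 0.0
cam [ 0.562 -0.069  0.294]
slider place [ 0.6427 -0.0842  0.0044] 0.87
bbox 242 270 152 244 conf 0.72
fit [ 0.6426 -0.0875] 165.6 0.09
eyepiece place [0.6438 0.1097 0.0024] 0.96
bbox 429 506 132 184 conf 0.82
fit [0.6442 0.1107] 15.6 0.038
t 20.2 pos [ 0.6386 -0.0861  0.1546] yaw 77.34 tilt [-0.0001  0.    ] j [-17.6  37.7  83.6  -0.   58.6 -94.9] F [-0.4 -0.2 -0.5] open 87.1 gf 0.0
shift mm [-3.5 -0.1 -5.4]
```

View pics/w5.png

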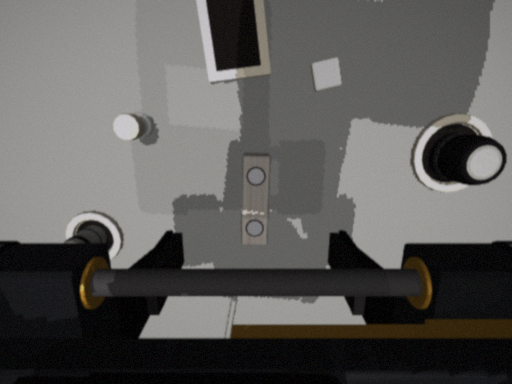

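The slider is upright in the image at (256,200) between the fingers, and the eyepiece (470,158) and objective (95,238) stand in their trays. The screwdriver tip at (232,315) is clear of the fingers.

```bash
python3 -m jog '-4 -0.5 30 0 0 0 60;0 0 30 0 0 0 60;0 0 30 0 0 0 60;0 0 22 0 0 0 60;0 0 11 0 0 0 60;0 0 0 0 0 0 60;0 0 0 0 0 0 0;0 0 0 0 0 0 0;0 0 0 0 0 0 0;0 0 0 0 0 0 0;0 0 0 0 0 0 0;0 0 0 0 0 0 0'; python3 to.py .471 -.071 .12 86
```

```text
time_s: 21.7
position: [0.6426, -0.0876, 0.032]
tcp_rot: [[-0.976, 0.219, 0.0], [0.219, 0.976, -0.0], [-0.0, -0.0, -1.0]]
force: [-0.6, 0.9, 3.2]
opening: 0.302
grasp_force: 29.8
t 21.7 pos [ 0.6426 -0.0876  0.032 ] yaw 77.35 tilt [ 0.0004 -0.0001] j [-17.6  47.8  86.1   0.   46.1 -95. ] F [-0.6  0.9  3.2] open 26.3 gf 29.8
shift mm [171.1 -21.4 -88. ]
az rad -0.1509 deg 8.6
```

```bash
python3 -m jog '0 0 -10 0 0 0 0;0 0 -25 0 0 0 0;0 0 -30 0 0 0 0;0 0 -23 0 0 0 0;20 -2 0 0 0 0 0;40 -5 0 0 0 0 0;40 -5 0 0 0 0 0;40 -5 0 0 0 0 0;22 -3 0 0 0 0 0;9 -1 0 0 0 -0.05 0;0 0 0 0 0 -0.1 0;0 0 0 0 0 0 0'; python3 w.py w6.png slider_tray; python3 to.py .471 -.071 .038 86
```

```text
time_s: 23.2
position: [0.4711, -0.0707, 0.12]
tcp_rot: [[-0.997, 0.072, 0.001], [0.072, 0.997, -0.0], [-0.001, -0.0, -1.0]]
force: [-0.4, 0.8, -0.7]
opening: 0.295
grasp_force: 29.8
cam [ 0.392 -0.065  0.26 ]
slider_tray place [ 0.4722 -0.0699  0.0895] 0.64
bbox 224 291 132 231 conf 0.55
fit [ 0.4702 -0.0703] 174.6 0.593
t 23.35 pos [ 0.4713 -0.0707  0.1198] yaw 85.88 tilt [ 0.0005 -0.0002] j [ -22.    31.   109.6   -0.    39.4 -107.9] F [ 0.1  0.1 -1.4] open 25.6 gf 29.8
shift mm [ 0.3 -0.3 81.8]
az rad -0.0022 deg 0.1
```

View pics/w6.png

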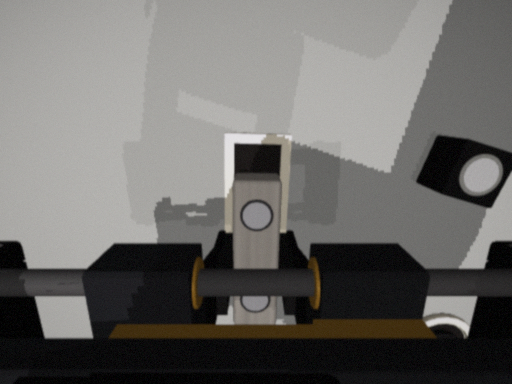

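The tray edges at columns 224 and 291 run parallel to the held slider (centre 256), so sideways position and yaw are good. I check the lengthwise position from the far rim at row 134.

Run:
```python
from h import *
c=capture('wrist'); print(toplane(c,[(224,134),(292,135)],.008), toplane(c,[(236,144),(280,144)],.003))
```

```text
[[ 0.40917068 -0.09244102  0.008     ]
 [ 0.41404982 -0.03614992  0.008     ]] [[ 0.41857087 -0.08360235  0.003     ]
 [ 0.42128022 -0.0460849   0.003     ]]
```

```bash
python3 -m jog '0 1 10 0 0 0 0;0 0 20 0 0 0 0;0 0 20 0 0 0 0;0 0 18 0 0 0 0;0 0 10 0 0 0 0;0 0 3 0 0 0 0;0 0 0 0 0 0 0;0 0 1 0 0 0 0;0 0 1 0 0 0 0;0 0 0 0 0 0 0'; python3 to.py .4714 -.07 .035 86
```

```text
time_s: 24.65
position: [0.4712, -0.0697, 0.0369]
tcp_rot: [[-0.997, 0.071, 0.0], [0.071, 0.997, -0.0], [-0.0, -0.0, -1.0]]
force: [1.3, -0.1, -1.1]
opening: 0.292
grasp_force: 29.8
t 24.65 pos [ 0.4712 -0.0697  0.0369] yaw 85.94 tilt [ 0.0005 -0.0002] j [ -21.9   40.6  111.8   -0.    27.5 -107.8] F [ 1.3 -0.1 -1.1] open 25.4 gf 29.8
shift mm [-0.2 -0.3  1.9]
az rad -0.001 deg 0.1
```

```bash
python3 -m jog '0 0 1 0 0 0 0;0 0 0.7 0 0 0 0;0 0 0.5 0 0 0 0;0 0 0 0 0 0 0;0 0 0 0 0 0 0'
```

```text
time_s: 25.28
position: [0.4711, -0.0696, 0.0349]
tcp_rot: [[-0.997, 0.071, 0.0], [0.071, 0.997, -0.0], [-0.0, -0.0, -1.0]]
force: [-1.0, 0.2, 4.7]
opening: 0.293
grasp_force: 29.8
```

```bash
python3 -m jog '0 0 0 0 0 0 60;0 0 0 0 0 0 60;0 0 0 0 0 0 60;0 0 0 0 0 0 60;0 0 -10 0 0 0 60;0 0 -30 0 0 0 60;0 0 -40 0 0 0 87;0 0 -40 0 0 0 87;0 0 0 0 0 0 87'; python3 to.py .4512 .102 .155 71
```

```text
time_s: 26.4
position: [0.473, -0.0703, 0.1577]
tcp_rot: [[-0.997, 0.071, 0.007], [0.07, 0.998, -0.003], [-0.007, -0.002, -1.0]]
force: [0.4, -0.4, -0.8]
opening: 0.94
grasp_force: 0.0
t 26.4 pos [ 0.473  -0.0703  0.1577] yaw 85.96 tilt [ 0.0072 -0.0029] j [ -21.9   26.9  108.     0.    44.6 -107.8] F [ 0.4 -0.4 -0.8] open 81.7 gf 0.0
shift mm [ 33.9 170.3   2. ]
az rad 0.261 deg -15.0
```

```bash
python3 -m jog '4 20 0 0 0 0 87;7 36 0 0 0 0 87;8 40 0 0 0 0 87;8 40 0 0 0 0 87;5 24 0 0 0 0 87;2 10 0 0 0 0 87;0 0 0 0 0 0.13 87;0 0 0 0 0 0.13 87;0 0 0 0 0 0 87;0 0 0 0 0 0 87'; python3 w.py w7.png filter_cube slider; python3 to.py .4512 .102 .155 71
```

```text
time_s: 27.65
position: [0.4492, 0.1019, 0.1542]
tcp_rot: [[-0.946, 0.324, -0.0], [0.324, 0.946, -0.0], [0.0, -0.0, -1.0]]
force: [0.5, 1.0, 0.2]
opening: 1.004
grasp_force: 0.0
cam [0.375 0.127 0.295]
filter_cube place [ 0.4522  0.1012 -0.0026] 0.98
bbox 231 280 171 225 conf 0.67
fit [0.45   0.1005] 69.7 0.112
slider place [ 0.4727 -0.0689  0.0026] 0.83
bbox 77 126 222 267 conf 0.84
fit [ 0.4725 -0.0724] 170.0 0.703
t 27.9 pos [0.4492 0.1022 0.1544] yaw 71.07 tilt [-0. -0.] j [ -1.1  26.4 110.3  -0.   43.4 -72.2] F [0.2 0.2 0.3] open 87.0 gf 0.0
shift mm [-2.   0.5 -0.6]
az rad 0.0011 deg -0.1
```

View pics/w7.png

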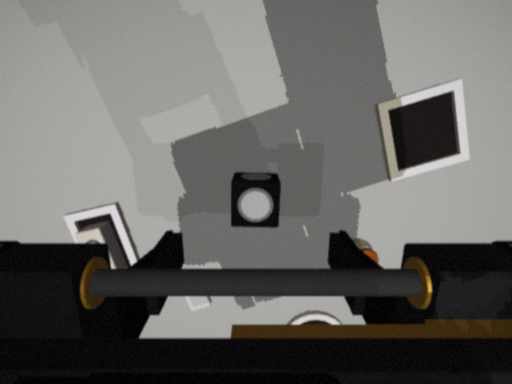

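The cube is square to the fingers and centred at (256,200); the slider lies in its tray at left and the bottle (365,255) is clear.

```bash
python3 -m jog '-2 -0.5 30 0 0 0 87;0 0 30 0 0 0 87;0 0 30 0 0 0 87;0 0 22 0 0 0 87;0 0 10.5 0 0 0 87;0 0 0 0 0 0 87;0 0 0 0 0 0 0;0 0 0 0 0 0 0;0 0 0 0 0 0 0;0 0 0 0 0 0 0;0 0 0 0 0 0 0;0 0 0 0 0 0 0'; python3 to.py .4453 .273 .12 88
```

```text
time_s: 29.4
position: [0.4509, 0.1012, 0.0321]
tcp_rot: [[-0.946, 0.325, 0.0], [0.325, 0.946, -0.0], [-0.0, 0.0, -1.0]]
force: [0.0, 0.3, 2.4]
opening: 0.504
grasp_force: 29.8
t 29.4 pos [0.4509 0.1012 0.0321] yaw 71.05 tilt [ 0.0001 -0.    ] j [ -1.2  40.9 113.9  -0.   25.2 -72.3] F [0.  0.3 2.4] open 43.9 gf 29.8
shift mm [ 61.1 160.7 -87.9]
az rad -0.2957 deg 16.9
```

```bash
python3 -m jog '0 0 -10 0 0 0 0;0 0 -25 0 0 0 0;0 0 -30 0 0 0 0;0 0 -23 0 0 0 0;7 18 0 0 0 0 0;14 37 0 0 0 0 0;15 40 0 0 0 0 0;14 37 0 0 0 0 0;8 20 0 0 0 0 0;3 9 0 0 0 -0.09 0;0 0 0 0 0 -0.11 0;0 0 0 0 0 -0.1 0' && python3 -m jog '0 0 0 0 0 0 0;0 0 0 0 0 0 0'; python3 w.py w8.png cube_tray; python3 to.py .4453 .273 .038 88
```

```text
time_s: 30.9
position: [0.4449, 0.2735, 0.1202]
tcp_rot: [[-1.0, 0.027, -0.001], [0.027, 1.0, -0.0], [0.001, -0.0, -1.0]]
force: [-1.1, 0.6, -1.5]
opening: 0.505
grasp_force: 29.8
time_s: 31.15
position: [0.4453, 0.2732, 0.1201]
tcp_rot: [[-0.999, 0.032, -0.0], [0.032, 0.999, -0.0], [0.0, -0.0, -1.0]]
force: [0.1, 0.2, -2.0]
opening: 0.503
grasp_force: 29.8
cam [0.367 0.275 0.26 ]
cube_tray place [0.4434 0.2713 0.0066] 0.85
bbox 209 299 157 227 conf 0.82
fit [0.4439 0.2719] 88.4 0.372
t 31.3 pos [0.4455 0.2732 0.12  ] yaw 88.18 tilt [-0.0001 -0.    ] j [ 19.3  33.3 103.    0.   43.7 -68.9] F [ 0.8  0.4 -1.1] open 43.7 gf 29.8
shift mm [ 0.2 -0.2 82. ]
az rad 0.0032 deg -0.2
```

View pics/w8.png

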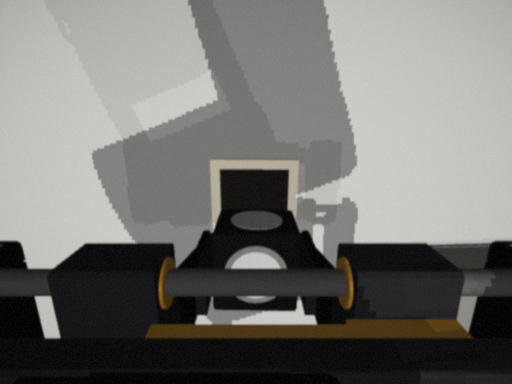

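The tray spans columns 210–299 (centre 254.5), square to the held cube (centre 255.5); the rack at right is out of the body's reach. I lower here.

```bash
python3 -m jog '0 0 10 0 0 0 0;0.5 -0.5 20 0 0 0 0;0 0 20 0 0 0 0;0 0 18 0 0 0 0;0 0 10 0 0 0 0;0 0 3 0 0 0 0;0 0 0 0 0 0 0;0 0 1 0 0 0 0;0 0 1 0 0 0 0;0 0 0 0 0 0 0' && python3 -m jog '0 0 1 0 0 0 0;0 0 0.7 0 0 0 0;0 0 0.5 0 0 0 0;0 0 0 0 0 0 0;0 0 0 0 0 0 0'
```

```text
time_s: 32.55
position: [0.4451, 0.2728, 0.0372]
tcp_rot: [[-1.0, 0.031, 0.0], [0.031, 1.0, 0.0], [-0.0, 0.0, -1.0]]
force: [0.9, 0.1, -1.2]
opening: 0.5
grasp_force: 29.8
time_s: 33.17
position: [0.445, 0.2728, 0.0351]
tcp_rot: [[-1.0, 0.031, 0.0], [0.031, 1.0, 0.0], [-0.0, 0.0, -1.0]]
force: [-0.7, -0.6, 5.7]
opening: 0.506
grasp_force: 29.8
```

Contact is made, so I release and retreat, moving back and to the left for a clear final look.

```bash
python3 -m jog '0 0 0 0 0 0 87;0 0 0 0 0 0 87;0 0 0 0 0 0 87;0 0 0 0 0 0 87;0 0 -10 0 0 0 87;0 0 -30 0 0 0 87;0 0 -40 0 0 0 87;0 0 -40 0 0 0 87;0 0 -40 0 0 0 87;0 0 -40 0 0 0 87;0 0 0 0 0 0 87;0 0 0 0 0 0 87'
python3 - <<'E'
from h import *
P=[snap(k,k+'9.png') for k in('scene','side','wrist')]
for n in 'objective eyepiece filter_cube slider oil_bottle vial'.split():
    print(n,[np.round(place_of(k,n)[0]['at'],3) if place_of(k,n) else None for k in('scene','side')])
a,b=[cv2.imread(f'pics/{k}9.png') for k in('scene','side')]
a=a[130:310,60:440];b=b[80:360,120:360]
a=cv2.resize(a,None,fx=1.2,fy=1.2,interpolation=2);b=cv2.resize(b,None,fx=1.2,fy=1.2,interpolation=2)
o=np.zeros((max(a.shape[0],b.shape[0]),a.shape[1]+b.shape[1],3),np.uint8);o[:a.shape[0],:a.shape[1]]=a;o[:b.shape[0],a.shape[1]:]=b
cv2.imwrite('pics/fin.png',o);print(o.shape)
E
```

```text
time_s: 34.67
position: [0.4443, 0.2726, 0.2346]
tcp_rot: [[-1.0, 0.031, -0.001], [0.031, 1.0, -0.0], [0.001, -0.0, -1.0]]
force: [0.1, 0.1, 0.4]
opening: 0.999
grasp_force: 0.0
objective [array([ 0.651, -0.265,  0.004]), array([ 0.647, -0.264,  0.004])]
eyepiece [array([ 0.64 ,  0.106, -0.002]), array([ 0.641,  0.112, -0.001])]
filter_cube [array([0.447, 0.272, 0.001]), array([0.449, 0.273, 0.004])]
slider [array([ 0.476, -0.073,  0.004]), array([ 0.472, -0.069, -0.   ])]
oil_bottle [array([ 0.547,  0.189, -0.001]), array([ 0.546,  0.184, -0.001])]
vial [array([ 0.548, -0.178, -0.   ]), array([ 0.548, -0.176,  0.001])]
(336, 744, 3)
```

View pics/fin.png

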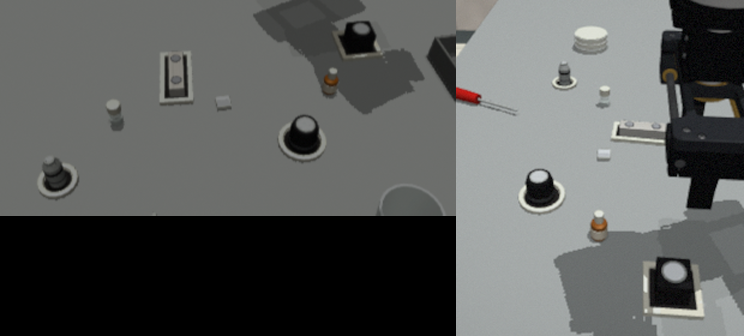

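All four parts stand in their trays (crop: objective (57,175), eyepiece (303,133), cube (358,38), slider (177,75)); bottle (330,82) and vial (114,112) are standing in place.

```bash
python3 -c "
from rig import *
print(hand_in())"
```

```text
the job is handed in; nothing more can be done
None
```

All four parts are in their own trays, upright and released, with the oil bottle and vial still standing where they were; I handed the job in at about 35 s, and no verdict came back.

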